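# Push a tea light under the spring flap of a recycling caddy

### The arm

A 7-joint arm with a two-finger parallel gripper is mounted at the origin on a cart in front of the work surface, level with it; the furniture and walls round the work are solid. World frame = base frame: x ahead of the robot, y to its left, z up, the work surface at z = 0. Lengths are in m, angles in degrees, forces in N, time in s.
With the tool pointing down it reaches from about 0.35 to 0.9 m from the base axis. Payload 19.9 kg.
Tool frame: the origin (TCP) lies at the very end of the fingers, on their centre line; the grasp point (between the pads) lies manip.grasp_offset behind it (manip.grasp_offset is the distance from the TCP to the grasp point, in m); z points along the fingers, y is the line along which they close (so a half turn about z gives the same grasp; the last joint's range is limited). The gripper opens to 85 mm and grips with 20 to 120 N. Pads are 22 mm wide; open, the fingers measure 114 mm over their backs; the gripper's body (76 mm by 85 mm) begins 54 mm behind the grasp point. The pads swing forward as they close: fully open they stand 13 mm farther back than shut.
Start: joints at [-67.638, 23.915, -0.59, 92.452, 0.269, 63.638, -3.037], TCP at [0.262, 0.568, 0.231] pointing down, gripper open.
Joint ranges: [-161.28, 161.28], [-22.2, 115.67], [-73.04, 71.86], [3.21, 147.25], [-68.34, 248.33], [10.77, 114.83], [-161.83, 161.83]. Speed limits (degrees/s): [108.29, 108.29, 136.94, 136.94, 172.46, 172.46, 172.46].

### API

Orientations are given as [roll, pitch, yaw] about the fixed x, y, z axes, in that order (R = Rz(yaw) Ry(pitch) Rx(roll)).
In Python, from plant import manip, snapshot, order, spotter gives the robot as it stands.
- The arm moves only by the tool arm_command, never from a script. Its argument "motion" is one flat list of numbers, 7 for each row, row after row: the shift along the tool's x, y, z in m, then the turn, a rotation vector about the tool's x, y, z in rad, then the opening, from 0 (shut) to 1 (fully open). In form: [x, y, z, ax, ay, az, grip, x, y, z, ax, ay, az, grip, ...]. A call has 1 to 20 rows; each row shifts and turns the commanded pose from where the row before left it, along the tool's axes as they then stand; what a row does not reach is not made up. A row lasts 1/8 s, in which the tool goes at most 62.5 mm and 10.7 degrees, less where a joint would pass 70% of its speed; a pose out of reach is approached as far as the arm can. A call with a gripper value outside its range is refused whole. The fingers move at their own pace and stop on an object; "newtons" is the grip in N (left out, the last holds). Time passes only in rows, so rows that do not move let the fingers close. It gives the time, the measured TCP pose, the force, the opening and the grip force at its end, in the units of the state.
- manip.read_state(): the state, without advancing time (a new reading comes with each control period).
- snapshot(name): name is "side" or "top"; returns a dict with "color" (384x512x3 uint8, red, green, blue), "fovy" (degrees; the focal length in pixels is half the picture's height over the tangent of half this angle, whatever the lens; pixels are square), "cx", "cy" (the principal point, pixels), "xyz" and "rotation" of the camera in the world. Camera axes: x right, y down, z forward; pixel columns grow to the right and rows downward; lengths in m; the calibration is good to about 2 mm. A picture is of the moment at which its call begins. There is no depth.
- order.sign_off(): hands the job in; it is judged then, once.
Trained networks look in a picture, given as the dict that the camera call returned (one of the last four; its "shot" number tells which), for a name from the list of things; names that differ only in an ending like _2 or _b are one class to them, and where a whole thing is asked for, a point or a joint stands for the part that bears it (a point fixed in the world has none). Each returns a list of dicts, best first, with "score" (0 to 1); they miss things now and then, are a little off and sometimes report something else, mostly with a low value. They report only what shows in the picture. A call takes as long as a camera call. They do not tell look-alikes from the thing itself.
- spotter.recognise(picture, name): "pixel" ([column, row] in pixels, amid what is visible of it).
The state is a dict: "clock": time; "joint_pos": joint angles; "qvel": joint speeds; "joint_efforts": joint torques, N m; "eef_pos": TCP position; "ee_rot": TCP orientation; "wrist_force": force on the tool from outside, world axes, zero at the start; "moment": the same for the moment, N m; "gripper_width": finger opening in m; "gripper_force": force on a finger pad.
Only numpy, scipy, OpenCV 4.12 (cv2) and the standard library are available. Lean on these libraries where they do the work, as an engineer would, in place of code of your own. Each camera call takes 0.05 s, during which the arm holds its last target. There are 200 camera calls.

### The job

Put the burnt-out tea light into the recycling caddy without grasping it: with one finger swing the long paddle outward and down so that the spring-closed flap stands open, and while that finger keeps it open push the tea light along the tray and over the edge under the flap with the other finger. Keep the flap open until the tea light has dropped inside, then back away and let the flap spring shut. Never pinch or lift the tea light, and leave the jam jar and the spice jar where they stand.

Things in the scene. Friction and masses are not known exactly. Their poses are not given: they have to be found in the camera images.
- caddy: Low lacquered light-wood caddy with a steel flap, fixed, 236 x 62 x 60 mm. Origin on the worktop below the middle of the mouth edge; x along the tray in the pushing direction, y to the paddle's side, z up. Tray: flat deck, top at z = 50, x = -140 to 0, open at x = -140, 42 wide between two sides (y = 21 to 31 mm, and mirrored) that rise as 6 mm lips, to z = 56.
- mouth_edge (a point): Middle of the mouth edge on the deck's top (caddy x = 0, y = 0, z = 50 mm), where the tray ends and the pocket begins. While the flap is closed its 10 mm apron shuts the mouth here and nothing slides in.
- pocket (a point): Middle of the pocket's floor (caddy x = 45, y = 0, z = 6 mm). The pocket is open-topped beneath the flap: x = 0 to 90, 50 mm wide, walls to z = 60; what is pushed over the mouth edge drops 44 mm into it.
- hinge_rod (a point): Point on the flap's hinge rod (caddy x = -66, y = 36, z = 54 mm); the rod runs along caddy x. The steel cover (x = -3 to 93) reaches from it to -y over the pocket, its top at z = 65 when closed. Open 75 degrees, the cover stands above the rod side, free edge at z = 121.
- paddle_edge (a point): Middle of the outer edge of the flat steel paddle, 56 mm from the hinge rod; moves with the flap. The paddle runs beside the tray, x = -131 to -1, 60 wide, 4 thick; flap closed, it rises from the rod leaning outward (+y), 75 degrees above level. Pushing its inner face outward and down swings the cover up like a see-saw. Below it is free space.
- flap (a joint): Opening angle of the flap: 0 closed, 1.31 rad with the paddle level, stop at 1.5 rad. A spring and its weight close it from anywhere (about 0.05 N m closed, 0.1 N m open: 2 to 3 N at the paddle); it closes as soon as it is let go.
- tea_light: Round tea light in a bright metal cup, 38 mm in diameter, 15 mm high, about 20 g, slides easily on the tray; it stands loose on the tray, 45 to 70 mm before the mouth edge. Origin at the centre of its underside, z up.
- jam_jar: Jam jar with a yellow lid, 71 mm in diameter, 110 mm high, standing loose on the far side of the caddy, away from the paddle. Origin at the centre of its underside. To be left alone.
- spice_jar: Spice jar with a red cap, 45 mm in diameter, 106 mm high, standing loose beyond the pocket end of the caddy. Origin at the centre of its underside. To be left alone.
There are look-alikes about, which are no part of the job. Leave any blue look-alike of the tea_light alone.

How it is judged (in metres and radians):
On the way, in this order (a step that is already met when the one before it is completed fails the run):
1. the flap is held well open (over 0.9 rad) while the tea light still stands on the tray before the mouth edge (value of joint flap above 0.9 rad and x of tea_light in the frame of caddy below -0.01 m and z of tea_light in the frame of caddy above 0.045 m and contact force between the fingers and caddy above 0.2 N), for 0.2 s.
2. the tea light has dropped into the pocket while a finger still keeps the flap open (over 0.7 rad) (value of joint flap above 0.7 rad and x of tea_light in the frame of caddy above 0 m and z of tea_light in the frame of caddy below 0.042 m and contact force between the fingers and caddy above 0.2 N), for 0.1 s.
At the end, for the whole second after the job is handed in: The tea light lies at rest inside the pocket (either way up), the flap is shut again (within 0.06 rad), and the two jars stand within 30 mm of where they were (x of tea_light in the frame of caddy between 0 and 0.092 m and y of tea_light in the frame of caddy between -0.028 and 0.028 m and z of tea_light in the frame of caddy below 0.045 m and linear speed of tea_light below 0.02 m/s and value of joint flap below 0.06 rad and distance of each of jam_jar, spice_jar from where it was at the start of the episode below 0.03 m); the robot touches nothing.
It fails at once if the tea light is lifted more than 15 mm above the tray (z of tea_light in the frame of caddy above 0.065 m).
It fails at once if the tea light is pinched or squeezed (over 15 N from the fingers) (contact force between the fingers and tea_light above 15 N).
It fails at once if the jam jar is knocked away or over (distance of jam_jar from where it was at the start of the episode above 0.03 m or angle between jam_jar's own z axis and vertical above 0.4 rad).
It fails at once if the spice jar is knocked away or over (distance of spice_jar from where it was at the start of the episode above 0.03 m or angle between spice_jar's own z axis and vertical above 0.4 rad).
It also fails if it takes over 40 s, if anything falls off the work surface, if the arm or the gripper's body presses on something with over 40 N, if the wrist force passes 120 N, or if a joint passes its speed limit or range.

## Working session

There is one attempt and no reset: what is moved stays moved. The work goes in short steps, Python scripts to look and compute and a tool call to move; the robot and the scene stay as the last step left them, time stands still between calls to the robot, and variables do not carry over. Pictures are saved under pics/ and viewed, at most 10 in all, crops included, and the job is handed in when it is done.

Besides the shell and the picture viewer there is one more tool, called after "Call:" by a JSON object that holds its "op" and its "data". arm_command: Moves the arm, as the interface text tells. Its arguments: {"type":"object","properties":{"motion":{"type":"array"},"newtons":{"type":"number"}},"required":["motion"]}

```bash
mkdir -p pics; ls
cat > h.py <<'E'
import numpy as np, cv2
from plant import manip, snapshot, order, spotter
def K(p):
    f=p["color"].shape[0]/2/np.tan(np.radians(p["fovy"])/2); return f,p["cx"],p["cy"]
def proj(p,X):
    f,cx,cy=K(p); c=(np.atleast_2d(X)-np.array(p["xyz"]))@np.array(p["rotation"]).reshape(3,3)
    return np.c_[cx+f*c[:,0]/c[:,2], cy+f*c[:,1]/c[:,2]]
def at_z(p,uv,z):
    f,cx,cy=K(p); d=np.array(p["rotation"]).reshape(3,3)@np.array([(uv[0]-cx)/f,(uv[1]-cy)/f,1]); o=np.array(p["xyz"])
    return o+d*(z-o[2])/d[2]
def save(p,n,s=1.5):
    cv2.imwrite(f"pics/{n}.png",cv2.resize(p["color"][:,:,::-1],None,fx=s,fy=s,interpolation=cv2.INTER_CUBIC))
E
python3 - <<'E'
from h import *
print(manip.read_state(), manip.grasp_offset)
for n in("top","side"):
    p=snapshot(n); save(p,n+"0"); print(n,p["fovy"],p["cx"],p["cy"],p["xyz"],np.array(p["rotation"]).round(3).tolist(), [k for k in p])
    for t in("caddy","mouth_edge","pocket","hinge_rod","paddle_edge","tea_light","jam_jar","spice_jar"):
        print(t,[(np.round(r["pixel"],1).tolist(),round(r["score"],2)) for r in spotter.recognise(p,t)][:3])
E
```

```text
pics
{'clock': 0.0, 'joint_pos': array([-67.63789986,  23.95050143,  -0.59344122,  92.48486842,
         0.26886968,  63.63771812,  -3.03753276]), 'qvel': array([-0.0568072 , -0.01968664, -0.03848518,  0.01481808,  0.02896746,
        0.01498272, -0.00587499]), 'joint_efforts': array([ 7.26796884e-05, -8.64417744e+01,  6.78776801e-01, -4.34919977e+01,
        1.90054416e-02,  7.22452125e-03,  2.03388811e-05]), 'eef_pos': array([0.26139642, 0.56733358, 0.230638  ]), 'ee_rot': array([-1.79928397e+02,  3.65575987e-03,  1.55262409e+02]), 'wrist_force': array([ 0.09699272, -0.36409585, -0.32770062]), 'moment': array([-0.02515619,  0.02972284,  0.05884459]), 'gripper_force': 0.0, 'gripper_width': 0.08556187432518951} 0.0187
top 55.15166229229468 248.14075184191546 192.40664473484782 [0.43894772 0.10940772 0.9191766 ] [-173.03, -0.001, -89.584] ['color', 'fovy', 'cx', 'cy', 'xyz', 'rotation', 'shot']
caddy []
mouth_edge [([258.3, 214.2], 0.78), ([249.2, 151.9], 0.17)]
pocket [([262.2, 215.0], 0.68)]
hinge_rod [([257.0, 215.2], 0.88)]
paddle_edge [([241.0, 220.3], 0.92), ([259.0, 215.9], 0.25)]
tea_light [([274.4, 210.1], 0.75), ([336.4, 195.1], 0.61), ([366.8, 204.6], 0.59)]
jam_jar [([249.1, 150.2], 0.57)]
spice_jar [([181.6, 194.6], 0.97)]
side 49.41246617257746 252.09693029553708 196.3284885828474 [ 0.33894438 -0.32972075  0.92099887] [-150.264, -0.365, -27.373] ['color', 'fovy', 'cx', 'cy', 'xyz', 'rotation', 'shot']
caddy [([228.0, 217.6], 0.9)]
mouth_edge [([231.3, 217.8], 0.71)]
pocket [([231.0, 217.5], 0.91)]
hinge_rod [([232.7, 218.5], 0.87)]
paddle_edge [([216.4, 198.1], 0.79), ([214.0, 150.5], 0.75)]
tea_light [([241.2, 227.0], 0.64), ([286.8, 284.9], 0.62), ([295.9, 316.7], 0.59)]
jam_jar [([276.5, 182.7], 0.61)]
spice_jar [([211.8, 148.5], 0.84)]
```

View pics/top0.png

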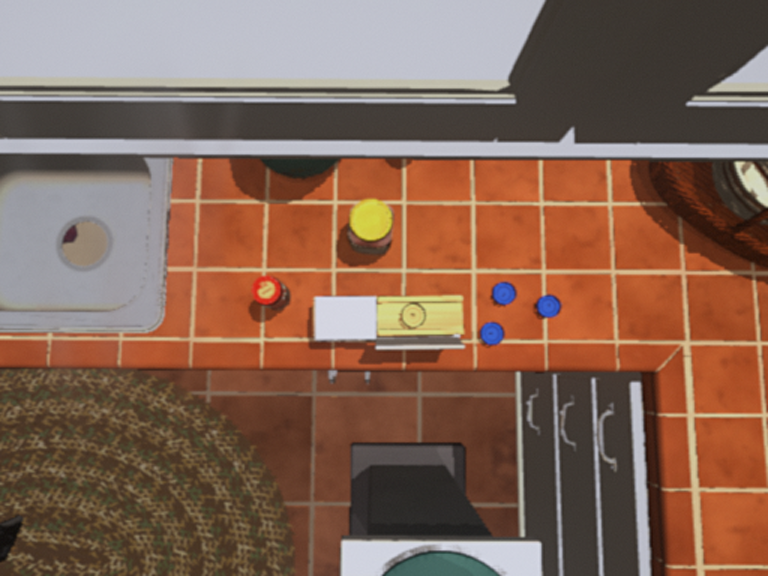

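View pics/side0.png

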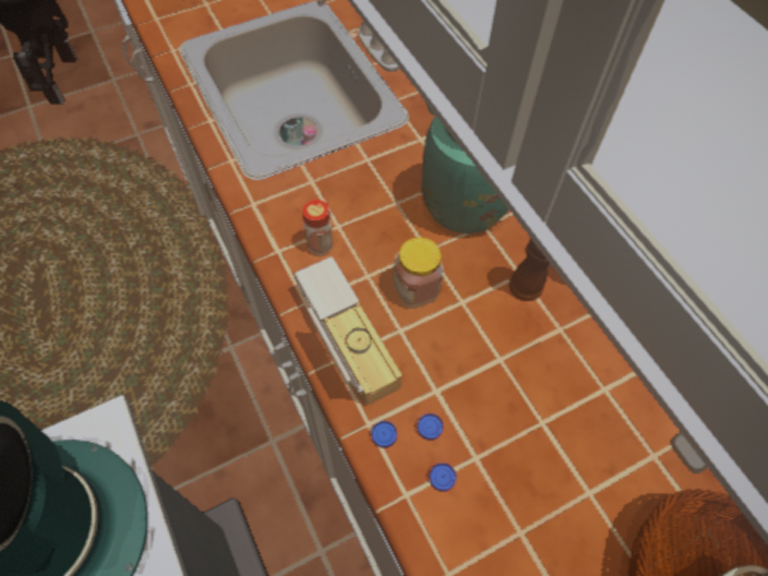

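```bash
cat >> h.py <<'E'
from scipy.spatial.transform import Rotation as Ro
_s=snapshot
def snapshot(n):
    p=_s(n); p=dict(p); p["rpy"]=p["rotation"]; p["rotation"]=Ro.from_euler("xyz",p["rpy"],degrees=True).as_matrix(); return p
E
python3 - <<'E'
from h import *
t=snapshot("top"); s=snapshot("side")
np.savez("cams.npz",t=t["color"],s=s["color"])
a=cv2.resize(t["color"][188:240,200:330,::-1],None,fx=6,fy=6,interpolation=cv2.INTER_CUBIC)
b=cv2.resize(s["color"][165:275,190:280,::-1],None,fx=6,fy=6,interpolation=cv2.INTER_CUBIC)
cv2.imwrite("pics/a.png",a);cv2.imwrite("pics/b.png",b[:600])
for p,c,k in((t,[(258,210)],0),):
    hsv=cv2.cvtColor(p["color"],cv2.COLOR_RGB2HSV)
    m=cv2.inRange(hsv,(20,60,100),(35,255,255)); m[:, :200]=0; m[:,320:]=0; m[:188]=0; m[240:]=0
    cs=max(cv2.findContours(m,0,2)[0],key=cv2.contourArea); r=cv2.minAreaRect(cs); bx=cv2.boxPoints(r); print(r)
    for q in bx: print(q,at_z(p,q,.056).round(4))
for p,uv in((t,(249.1,150.2)),(s,(276.5,182.7))): print("jam",at_z(p,uv,.1))
for p,uv in((t,(178,194)),(s,(211,141))): print("spice",at_z(p,uv,.106))
for p,uv in((t,(274.4,210.1)),(s,(241.2-2,227))): print("tea",at_z(p,uv,.062))
print(proj(t,manip.read_state()["eef_pos"]))
E
```

```text
((279.5, 210.0), (26.0, 57.0), 90.0)
[251. 197.] [0.5336 0.1033 0.056 ]
[308. 197.] [ 0.5346 -0.0313  0.056 ]
[308. 223.] [ 0.4733 -0.0305  0.056 ]
[251. 223.] [0.4723 0.1029 0.056 ]
jam [0.63590839 0.1086324  0.1       ]
jam [0.62603923 0.09081399 0.1       ]
spice [0.53364312 0.26629297 0.106     ]
spice [0.53993838 0.26454163 0.106     ]
tea [0.50255268 0.04852549 0.062     ]
tea [0.5063749  0.04556474 0.062     ]
[[ -7.15457657 334.76410081]]
```

View pics/a.png

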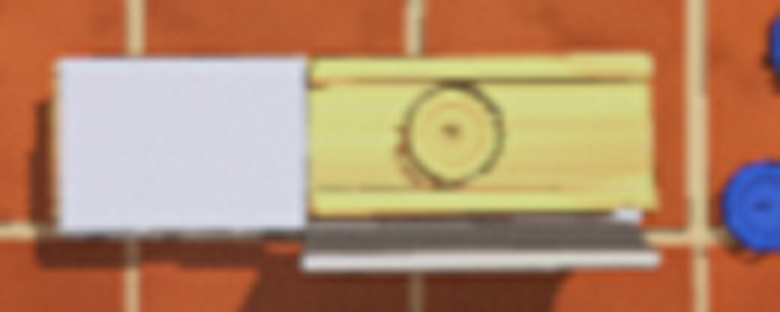

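View pics/b.png

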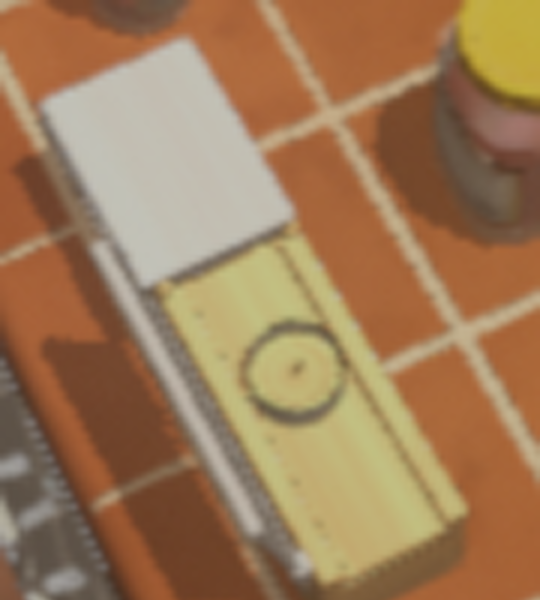

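```bash
cat > fit.py <<'E'
from h import *
from scipy.optimize import least_squares
t=snapshot("top"); s=snapshot("side")
ca=lambda x,y:np.array([200+(x+.5)/6-.5,188+(y+.5)/6-.5]); cb=lambda x,y:np.array([190+(x+.5)/6-.5,165+(y+.5)/6-.5])
obs=[(t,(-140,-31,56),ca(653,55)),(t,(-140,31,56),ca(656,210)),(t,(93,-31,65),ca(57,60)),(t,(-3,-31,65),ca(305,58)),
(t,(-131,50.5,108),ca(659,260)),(t,(-1,50.5,108),ca(302,260)),
(s,(-140,-31,56),cb(467,515)),(s,(-140,31,56),cb(318,582)),(s,(93,-31,65),cb(188,40)),(s,(-3,-31,65),cb(295,215))]
def W(q,X):
    c,n=np.cos(q[2]),np.sin(q[2]); X=np.array(X)/1e3
    return np.array([q[0]+c*X[0]-n*X[1],q[1]+n*X[0]+c*X[1],X[2]])
def res(q): return np.concatenate([(proj(p,W(q,X))[0]-uv) for p,X,uv in obs])
r=least_squares(res,[.503,.108,np.pi/2],loss="soft_l1",x_scale=[.01,.01,.01])
print(r.x,np.degrees(r.x[2])); print(res(r.x).reshape(-1,2).round(1))
for p,uv in((t,ca(453,133)),(s,cb(295,371))):
    w=at_z(p,uv,.065); d=w[:2]-r.x[:2]; c,n=np.cos(r.x[2]),np.sin(r.x[2]); print("tea",w,c*d[0]+n*d[1],-n*d[0]+c*d[1])
E
python3 fit.py
```

```text
[0.5029213  0.10753992 1.58995154] 91.09751292955096
[[-0.2 -0.6]
 [ 0.1 -0.1]
 [ 0.1 -0.7]
 [-0.2 -0.8]
 [-0.3 -0.5]
 [ 0.   0.2]
 [-0.4  0.2]
 [-0.3  1.5]
 [-0.7 -0.3]
 [-0.4  0.7]]
tea [0.50315746 0.04714715 0.065     ] -0.06038621207525193 0.0009206539927438283
tea [0.50553493 0.04602953 0.065     ] -0.061549166637218995 -0.001434969965634381
```

```bash
cat > plan.py <<'E'
from h import *
O=np.array([.5029,.1075,0]); YAW=91.1; C=Ro.from_euler("z",YAW,degrees=True)
def pose(x,y,z,tilt=17.2): # caddy mm -> (p,R)
    return O+C.apply(np.array([x,y,z])/1e3), C*Ro.from_euler("x",180,degrees=True)*Ro.from_euler("y",tilt,degrees=True)
def cad(p): return C.inv().apply(np.array(p)-O)*1e3
def cur():
    s=manip.read_state(); return s["eef_pos"],Ro.from_euler("xyz",s["ee_rot"],degrees=True)
def rows(a,b,n):
    dp=(b[0]-a[0])/n; w=(b[1]*a[1].inv()).as_rotvec()/n; R=a[1]; out=[]
    for i in range(n):
        R2=Ro.from_rotvec(w)*R
        out.append(np.r_[R.inv().apply(dp),(R.inv()*R2).as_rotvec()]); R=R2
    return out
E
python3 - <<'E'
from plan import *
a=cur(); b=pose(-105,-9,200,0); c=pose(-105,-9,200)
for r in rows(a,b,12)+rows(b,c,2): print(r.round(4).tolist())
E
```

```text
[-0.0388, -0.034, 0.0026, -0.0, 0.0, 0.0933]
[-0.0418, -0.0302, 0.0026, -0.0, 0.0, 0.0933]
[-0.0444, -0.0262, 0.0026, -0.0, 0.0, 0.0933]
[-0.0467, -0.0219, 0.0026, -0.0, 0.0, 0.0933]
[-0.0485, -0.0175, 0.0026, -0.0, 0.0, 0.0933]
[-0.0499, -0.0129, 0.0026, -0.0, 0.0, 0.0933]
[-0.0509, -0.0082, 0.0026, -0.0, 0.0, 0.0933]
[-0.0515, -0.0034, 0.0026, -0.0, 0.0, 0.0933]
[-0.0515, 0.0014, 0.0026, -0.0, 0.0, 0.0933]
[-0.0512, 0.0062, 0.0026, -0.0, 0.0, 0.0933]
[-0.0504, 0.011, 0.0026, -0.0, 0.0, 0.0933]
[-0.0491, 0.0156, 0.0026, -0.0, 0.0, 0.0933]
[0.0, 0.0, 0.0, -0.0, 0.1501, 0.0]
[0.0, 0.0, 0.0, 0.0, 0.1501, 0.0]
```

Call:
{"op": "arm_command", "data": {"motion": [-0.039, -0.034, 0.0026, 0, 0, 0.0933, 0.76, -0.042, -0.03, 0.0026, 0, 0, 0.0933, 0.76, -0.044, -0.026, 0.0026, 0, 0, 0.0933, 0.76, -0.047, -0.022, 0.0026, 0, 0, 0.0933, 0.76, -0.0485, -0.0175, 0.0026, 0, 0, 0.0933, 0.76, -0.05, -0.013, 0.0026, 0, 0, 0.0933, 0.76, -0.051, -0.008, 0.0026, 0, 0, 0.0933, 0.76, -0.0515, -0.0034, 0.0026, 0, 0, 0.0933, 0.76, -0.0515, 0.0014, 0.0026, 0, 0, 0.0933, 0.76, -0.051, 0.006, 0.0026, 0, 0, 0.0933, 0.76, -0.05, 0.011, 0.0026, 0, 0, 0.0933, 0.76, -0.049, 0.0156, 0.0026, 0, 0, 0.0933, 0.76, 0, 0, 0, 0, 0.15, 0, 0.76, 0, 0, 0, 0, 0.15, 0, 0.76, 0, 0, 0, 0, 0, 0, 0.76, 0, 0, 0, 0, 0, 0, 0.76]}}

```text
clock: 3.1
eef_pos: [0.5141, 0.0034, 0.2001]
ee_rot: [-180.0, -17.1, 91.1]
wrist_force: [0.3, 0.6, 0.5]
gripper_width: 0.065
gripper_force: 0.0
```

Run:
```python
from plan import *
s=manip.read_state(); print(s["clock"],s["gripper_width"],s["ee_rot"],s["wrist_force"],cad(s["eef_pos"]),s["joint_pos"])
a=cur(); b=pose(-105,-9,200)
for r in rows(a,b,1): print(r.round(4).tolist())
p=snapshot("side"); save(p,"s1");
```

```text
3.1 0.0649924125082958 [-179.98444033  -17.10340385   91.11883477] [0.28416327 0.6082022  0.52538241] [-104.31264599   -9.15856806  200.09544068] [-14.75881939  17.55496032  25.0302423  110.19700303 -28.07159966
  60.32575962  26.0666104 ]
[-0.0007, -0.0002, -0.0001, -0.0004, 0.0017, 0.0003]
```

View pics/s1.png

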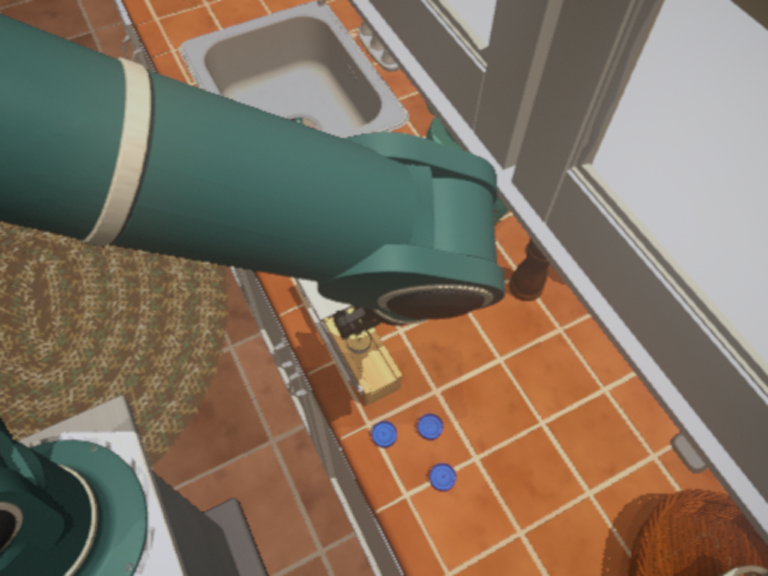

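Call:
{"op": "arm_command", "data": {"motion": [-0.009, 0, 0.03, 0, 0, 0, 0.76, -0.009, 0, 0.03, 0, 0, 0, 0.76, -0.009, 0, 0.03, 0, 0, 0, 0.76, -0.004, 0, 0.013, 0, 0, 0, 0.76, 0, 0, 0, 0, 0, 0, 0.76, 0, 0, 0, 0, 0, 0, 0.76]}}

```text
clock: 3.9
eef_pos: [0.5147, 0.0042, 0.0936]
ee_rot: [179.9, -17.2, 91.2]
wrist_force: [0.8, -0.6, 0.1]
gripper_width: 0.0649
gripper_force: 0.0
```

Run:
```python
from plan import *
s=manip.read_state(); print(s["wrist_force"],cad(s["eef_pos"]))
p=snapshot("top"); x,y=proj(p,s["eef_pos"])[0]; print(x,y)
cv2.imwrite("pics/t2.png",cv2.resize(p["color"][170:260,190:320,::-1],None,fx=6,fy=6,interpolation=cv2.INTER_CUBIC))
```

```text
[ 0.76992293 -0.60107675  0.10753301] [-103.47988437   -9.78067174   93.6260585 ]
295.04435870199063 203.84392775388503
```

View pics/t2.png

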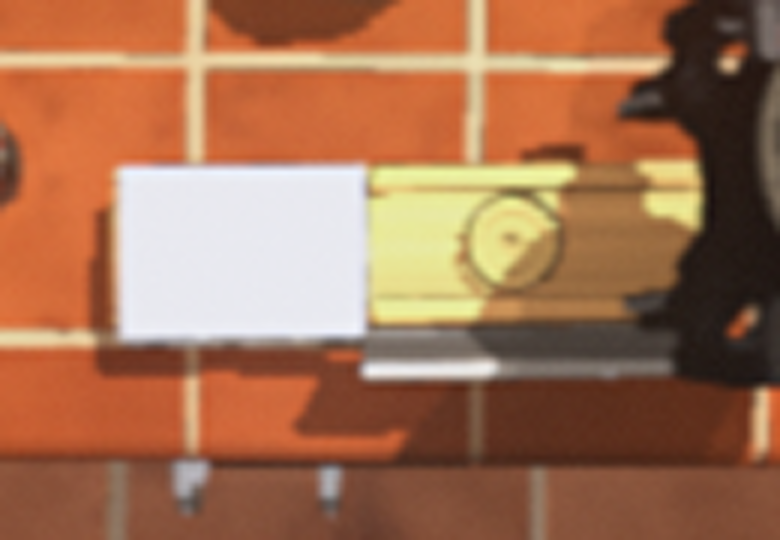

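Call:
{"op": "arm_command", "data": {"motion": [0, -0.0065, 0.0003, 0, 0, 0, 0.76, 0, -0.0065, 0.0003, 0, 0, 0, 0.76, -0.0007, -0.0052, 0.0023, 0, 0, 0, 0.76, -0.0007, -0.0052, 0.0023, 0, 0, 0, 0.76, -0.0011, -0.0044, 0.0035, 0, 0, 0, 0.76, -0.0011, -0.0044, 0.0035, 0, 0, 0, 0.76, 0, 0, 0, 0, 0, 0, 0.76, 0, 0, 0, 0, 0, 0, 0.76]}}

```text
clock: 4.95
eef_pos: [0.482, 0.0036, 0.0799]
ee_rot: [180.0, -17.2, 91.1]
wrist_force: [0.2, -0.1, 2.1]
gripper_width: 0.0653
gripper_force: 0.8
```

Run:
```python
from plan import *
s=manip.read_state(); print(s["wrist_force"],cad(s["eef_pos"]))
p=snapshot("top")
cv2.imwrite("pics/t3.png",cv2.resize(p["color"][170:260,190:320,::-1],None,fx=6,fy=6,interpolation=cv2.INTER_CUBIC))
```

```text
[ 0.15250068 -0.14614795  2.13794001] [-103.50141427   22.89129426   79.88953708]
```

View pics/t3.png

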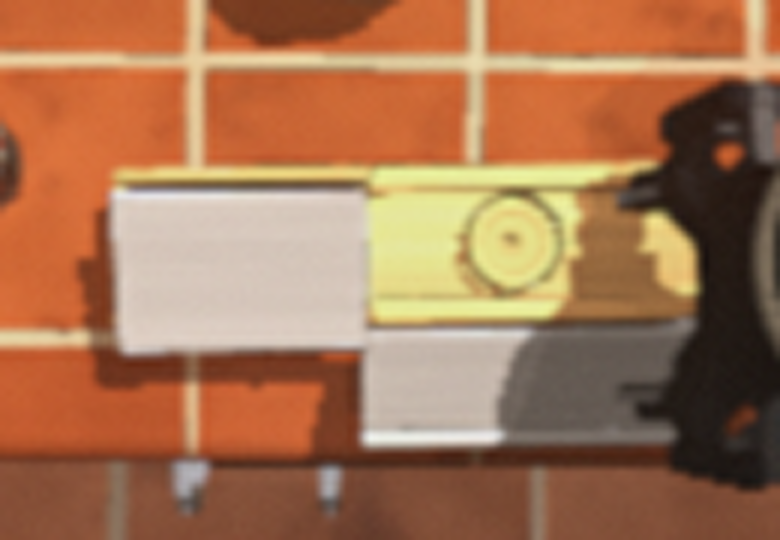

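Call:
{"op": "arm_command", "data": {"motion": [-0.0014, -0.0033, 0.0045, 0, 0, 0, 0.76, -0.0014, -0.0033, 0.0045, 0, 0, 0, 0.76, -0.0013, -0.0018, 0.0045, 0, 0, 0, 0.76, -0.0013, -0.0018, 0.0045, 0, 0, 0, 0.76, 0, 0, 0, 0, 0, 0, 0.76, 0, 0, 0, 0, 0, 0, 0.76]}}

```text
clock: 5.75
eef_pos: [0.4717, 0.0035, 0.0611]
ee_rot: [-180.0, -17.2, 91.1]
wrist_force: [-1.8, -0.6, 2.1]
gripper_width: 0.0648
gripper_force: 1.0
```

Run:
```python
from plan import *
s=manip.read_state(); print(s["wrist_force"],cad(s["eef_pos"]))
p=snapshot("top")
cv2.imwrite("pics/t4.png",cv2.resize(p["color"][170:260,190:320,::-1],None,fx=6,fy=6,interpolation=cv2.INTER_CUBIC))
```

```text
[-1.77985194 -0.63771337  2.11045874] [-103.36571808   33.23438385   61.06349993]
```

View pics/t4.png

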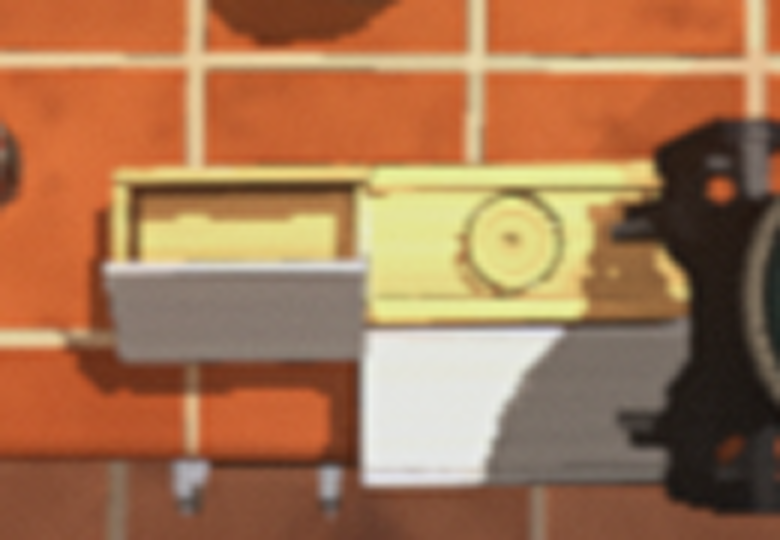

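Call:
{"op": "arm_command", "data": {"motion": [-0.0008, -0.002, 0.0024, 0, 0, 0, 0.76, -0.0007, -0.002, 0.0024, 0, 0, 0, 0.76, 0, 0, 0, 0, 0, 0, 0.76, 0, 0, 0, 0, 0, 0, 0.76]}}

```text
clock: 6.3
eef_pos: [0.4676, 0.0035, 0.056]
ee_rot: [-180.0, -17.2, 91.1]
wrist_force: [0.9, 0.5, 1.3]
gripper_width: 0.0651
gripper_force: 1.0
```

Call:
{"op": "arm_command", "data": {"motion": [-0.0006, 0, 0.0019, 0, 0, 0, 0.76, 0, 0, 0, 0, 0, 0, 0.76, 0, 0, 0, 0, 0, 0, 0.76]}}

```text
clock: 6.68
eef_pos: [0.4675, 0.0034, 0.0539]
ee_rot: [-180.0, -17.2, 91.1]
wrist_force: [-1.2, 0.8, 2.6]
gripper_width: 0.065
gripper_force: 1.1
```

Call:
{"op": "arm_command", "data": {"motion": [-0.0006, 0, 0.0019, 0, 0, 0, 0.76, 0, 0, 0, 0, 0, 0, 0.76, 0, 0, 0, 0, 0, 0, 0.76]}}

```text
clock: 7.05
eef_pos: [0.4676, 0.0034, 0.052]
ee_rot: [-180.0, -17.2, 91.1]
wrist_force: [-2.2, 0.8, 2.2]
gripper_width: 0.065
gripper_force: 1.1
```

Call:
{"op": "arm_command", "data": {"motion": [-0.0006, 0, 0.0019, 0, 0, 0, 0.76, 0, 0, 0, 0, 0, 0, 0.76, 0, 0, 0, 0, 0, 0, 0.76]}}

```text
clock: 7.42
eef_pos: [0.4676, 0.0034, 0.05]
ee_rot: [-180.0, -17.2, 91.1]
wrist_force: [-2.1, -0.8, 1.9]
gripper_width: 0.0652
gripper_force: 1.2
```

Run:
```python
from plan import *
s=manip.read_state(); print(s["wrist_force"],cad(s["eef_pos"]))
p=snapshot("top"); q=snapshot("side")
a=cv2.resize(p["color"][185:260,190:320,::-1],None,fx=5,fy=5,interpolation=cv2.INTER_CUBIC)
cv2.imwrite("pics/t5.png",a)
```

```text
[-2.06610665 -0.79134383  1.91621277] [-103.38866181   37.25177099   50.02107802]
```

View pics/t5.png

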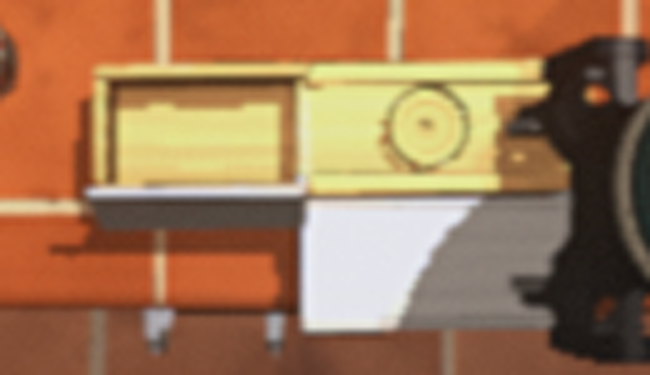

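Call:
{"op": "arm_command", "data": {"motion": [-0.0006, 0, 0.0019, 0, 0, 0, 0.76, 0, 0, 0, 0, 0, 0, 0.76, 0, 0, 0, 0, 0, 0, 0.76]}}

```text
clock: 7.9
eef_pos: [0.4677, 0.0034, 0.048]
ee_rot: [180.0, -17.2, 91.1]
wrist_force: [-1.7, -0.2, 2.0]
gripper_width: 0.065
gripper_force: 1.2
```

Call:
{"op": "arm_command", "data": {"motion": [0.0048, 0, 0.0015, 0, 0, 0, 0.76, 0.0048, 0, 0.0015, 0, 0, 0, 0.76, 0.0048, 0, 0.0015, 0, 0, 0, 0.76, 0.0048, 0, 0.0015, 0, 0, 0, 0.76, 0.0048, 0, 0.0015, 0, 0, 0, 0.76, 0.0048, 0, 0.0015, 0, 0, 0, 0.76, 0.0048, 0, 0.0015, 0, 0, 0, 0.76, 0.0048, 0, 0.0015, 0, 0, 0, 0.76, 0, 0, 0, 0, 0, 0, 0.76]}}

```text
clock: 9.02
eef_pos: [0.4668, 0.0442, 0.048]
ee_rot: [-180.0, -17.2, 91.1]
wrist_force: [-0.5, 1.7, 2.1]
gripper_width: 0.0648
gripper_force: 1.2
```

Run:
```python
from plan import *
s=manip.read_state(); print(s["wrist_force"],cad(s["eef_pos"]))
p=snapshot("top")
a=cv2.resize(p["color"][185:260,190:320,::-1],None,fx=5,fy=5,interpolation=cv2.INTER_CUBIC)
cv2.imwrite("pics/t6.png",a)
```

```text
[-0.48401338  1.73132561  2.10063278] [-62.5920949   37.26218546  47.9547958 ]
```

View pics/t6.png

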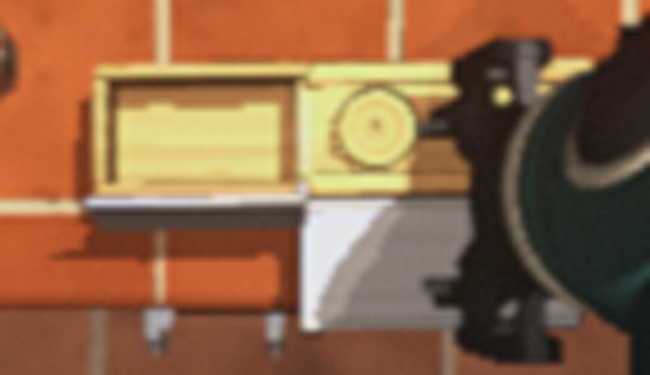

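Call:
{"op": "arm_command", "data": {"motion": [0.0046, 0, 0.0014, 0, 0, 0, 0.76, 0.0046, 0, 0.0014, 0, 0, 0, 0.76, 0.0046, 0, 0.0014, 0, 0, 0, 0.76, 0.0046, 0, 0.0014, 0, 0, 0, 0.76, 0.0046, 0, 0.0014, 0, 0, 0, 0.76, 0.0046, 0, 0.0014, 0, 0, 0, 0.76, 0.0046, 0, 0.0014, 0, 0, 0, 0.76, 0.0046, 0, 0.0014, 0, 0, 0, 0.76, 0.0046, 0, 0.0014, 0, 0, 0, 0.76, 0.0046, 0, 0.0014, 0, 0, 0, 0.76, 0, 0, 0, 0, 0, 0, 0.76, 0, 0, 0, 0, 0, 0, 0.76]}}

```text
clock: 10.58
eef_pos: [0.4659, 0.092, 0.0482]
ee_rot: [-180.0, -17.2, 91.1]
wrist_force: [-0.9, 1.5, 2.0]
gripper_width: 0.0646
gripper_force: 1.2
```

```bash
cat > chk.py <<'E'
from plan import *
s=manip.read_state(); print(s["clock"],s["wrist_force"],cad(s["eef_pos"]))
for n in("top","side"):
    p=snapshot(n); save(p,n+str(p["shot"]))
    for r in spotter.recognise(p,"tea_light"):
        uv=r["pixel"]; print(n,np.round(uv,1),round(r["score"],2),"z57",cad(at_z(p,uv,.057)).round(0)[:2],"z14",cad(at_z(p,uv,.014)).round(0)[:2])
E
python3 chk.py
```

```text
10.575 [-0.91788066  1.51345164  2.03949429] [-14.82122104  37.30647315  48.17012517]
top [241.8 212.6] 0.63 z57 [17.  6.] z14 [18.  3.]
top [232.1 215. ] 0.54 z57 [40. 11.] z14 [42.  9.]
top [337.8 191.5] 0.37 z57 [-210.  -41.] z14 [-221.  -46.]
side [292.5 318.3] 0.82 z57 [-294.   -4.] z14 [-287.  -12.]
side [289.5 286.7] 0.71 z57 [-235.  -32.] z14 [-225.  -43.]
side [255.  287.4] 0.47 z57 [-201.   33.] z14 [-190.   26.]
```

Run:
```python
from plan import *
p=snapshot("top"); np.save("now.npy",p["color"])
o=cv2.resize(cv2.imread("pics/t6.png"),(130,75),interpolation=cv2.INTER_AREA)[:,:,::-1].astype(int)
n=p["color"][185:260,190:320].astype(int)
g=lambda a:a.sum(2)//3
print("cols",list(range(210,262,1))[0]);
for r in range(198,226): print(r," ".join("%3d"%v for v in g(n)[r-185,20:72]), "|")
d=np.abs(g(n)-g(o))
print("diff")
for r in range(198,226): print(r,"".join("#" if v>35 else "+" if v>15 else "." for v in d[r-185,14:72]))
for X in [(0,-21,50),(0,21,50),(10,0,65),(20,0,20)]: print(X,proj(p,O+C.apply(np.array(X)/1e3)))
```

```text
cols 210
198 165 167 168 164 166 172 183 186 187 186 187 190 194 191 187 189 190 189 187 183 182 182 181 182 181 182 181 180 181 181 182 182 182 181 183 182 184 185 183 182 179 169 172 191 195 195 194 185 146  67  27  28 |
199 173 175 175 176 176 177 178 179 179 179 179 178 178 179 178 180 179 178 178 176 176 175 175 175 174 176 175 173 174 173 172 172 170 170 168 168 168 169 170 170 170 172 188 203 205 204 200 183 134  58  24  28 |
200 140 127 116 116 114 111 109 106 103  99 100 101  98  97  99  97  95  95  95  94  90  87  87  87  86  86  86  87  85  87  86  84  84  82  81  83  80  82  84  97 117 146 186 196 195 195 190 172 124  56  25  28 |
201 163 108  63  56  58  57  56  55  53  52  52  51  51  52  51  51  50  51  54  54  53  51  52  51  52  52  50  52  51  50  49  51  50  52  53  57  55  51  61 111 139 134 160 170 176 183 180 168 136  68  34  26 |
202 175 120  63  60  73  75  76  75  76  74  76  76  78  76  77  76  76  80  85  87  84  85  86  86  86  89  87  86  86  85  85  86  87  87  91  96  97  87  91 139 171 149 142 150 171 190 191 186 166 118  62  30 |
203 172 118  74  82 1
[... 6138 characters left out ...]
.+##+...........+##########
218 ................................+##+..........+###########
219 ................................+#######++....+###########
220 ................................+########+.....###########
221 .................................+#######+....++##########
222 ...............................................+##########
223 ....................++++++++.......+++++.......###########
224 ...+++++++++.......+++++++++.................+############
225 .......................++++++####++++++++++++#############
(0, -21, 50) [[249.02456018 201.31708226]]
(0, 21, 50) [[249.24215037 219.02643811]]
(10, 0, 65) [[244.85397052 209.72367283]]
(20, 0, 20) [[240.93311221 211.14300238]]
```

Call:
{"op": "arm_command", "data": {"motion": [-0.0096, 0, -0.003, 0, 0, 0, 0.76, -0.0096, 0, -0.003, 0, 0, 0, 0.76, -0.0096, 0, -0.003, 0, 0, 0, 0.76, -0.0096, 0, -0.003, 0, 0, 0, 0.76, -0.0096, 0, -0.003, 0, 0, 0, 0.76, -0.0096, 0, -0.003, 0, 0, 0, 0.76, 0.0024, 0, -0.0076, 0, 0, 0, 0.76, 0.0015, 0.004, -0.0048, 0, 0, 0, 0.76, 0.0026, 0.0036, -0.009, 0, 0, 0, 0.76, 0.0028, 0.0066, -0.009, 0, 0, 0, 0.76, 0.0022, 0.0088, -0.007, 0, 0, 0, 0.76, 0.0014, 0.0104, -0.0046, 0, 0, 0, 0.76, 0, 0.013, -0.0006, 0, 0, 0, 0.76, 0, 0.004, 0, 0, 0, 0, 0.76, 0.008, 0, -0.026, 0, 0, 0, 0.76, 0.009, 0, -0.03, 0, 0, 0, 0.76, 0.009, 0, -0.03, 0, 0, 0, 0.76, 0.009, 0, -0.03, 0, 0, 0, 0.76, 0, 0, 0, 0, 0, 0, 0.76]}}

```text
clock: 13.2
eef_pos: [0.5183, 0.0311, 0.2156]
ee_rot: [179.8, -17.2, 91.2]
wrist_force: [0.3, -0.2, 0.2]
gripper_width: 0.0649
gripper_force: 0.0
```

Run:
```python
from plan import *
s=manip.read_state(); print(s["clock"],s["wrist_force"],cad(s["eef_pos"]))
n=snapshot("top")["color"].astype(int); o=np.load("cams.npz")["t"].astype(int)
d=np.abs(n-o).sum(2)//3
for r in range(135,235,2): print(r,"".join("#" if v>35 else "+" if v>15 else "." for v in d[r,170:300]))
```

```text
13.2 [ 0.31930666 -0.21971612  0.16180875] [-76.63414288 -13.96361762 215.60002765]
135 ++++++++++++++++++++++++++++++++++++++++++++++++++++++++++++++++++++++++++++++++++++++++++++++++++++++++++++++++++++++++++++++++++
137 ++++++++++++++++++++++++++++++++++++++++++++++++++++++++++++++++++++++++++++++++++++++++++++++++++++++++++++++++++++++++++++++++++
139 ++++++++++++++++++++++++++++++++++++++++++++++++++++++++++++++++++++++++++++++++++++++++++++++++++++++++++++++++++++++++++++++++++
141 ++++++++++++++++++++++++++++++++++++++++++++++++++++++++++++++++++++++++++++++++++++++++++++++++++++++++++++++++++++++++++++++++++
143 ++++++++++++++++++++++++++++++++++++++++++++++++++++++++++++++++++++++++++++++++++++++++++++++++++++++++++++++++++++++++++++++++++
145 ++++++++++++++++++++++++++++++++++++++++++++++++++++++++++++++++++++++++++++++++++++++++++++++++++++++++++++++++++++++++++++++++++
147 ++++++++++++++++++++++++++++++++++++++++++++++++++++++++++++++++++++++++++++++++++++++++++++++++++++++++++++++++++++++++++++++++++
149 ++++++++++++++++++++++++++++++++++++++++++++++++++++++++++++++.++++
[... 5033 characters left out ...]
+++++++++++++...+......##
225 ++++++++++++++++++++++++++++++++++++++++++++++++++++++++++++++++++++++++++++++++++++##+###+++++++++++++++++++++++++++++++.++++####
227 +++++++++++++++++++++++++++++++++++++++++++++++++++++++++++++++++++++++++++.+....+++++++++++++++++++++++++++++++++++++++++++++####
229 +++++++++++++++++++++++++++++++++++++.............++++......................+++.+++++++++++++++++++++#############################
231 ++++++++++++++++++++++++++++++++++++..............++++++++++......+........+.++.+#################################################
233 ++++++++++++++++++++++++++++++++++++++++++++++++++++++++++++++++++++++.+.............................++.++........................
```

Call:
{"op": "arm_command", "data": {"motion": [-0.04, 0, -0.02, 0, 0, 0, 0.76, -0.04, 0, -0.02, 0, 0, 0, 0.76, -0.04, 0, -0.02, 0, 0, 0, 0.76, -0.04, 0, -0.02, 0, 0, 0, 0.76, -0.04, 0, -0.02, 0, 0, 0, 0.76, 0, 0, 0, 0, 0, 0, 0.76, 0, 0, 0, 0, 0, 0, 0.76]}}

```text
clock: 14.12
eef_pos: [0.5215, -0.1887, 0.2492]
ee_rot: [-179.9, -17.2, 91.1]
wrist_force: [-0.8, 0.7, -0.7]
gripper_width: 0.0647
gripper_force: 0.0
```

Run:
```python
from plan import *
p=snapshot("top"); n=p["color"].astype(int); o=np.load("cams.npz")["t"].astype(int)
for c in (255,265,285): print(c,"old",o[218:236,c].sum(1)//3,"new",n[218:236,c].sum(1)//3)
print("cover row",o[205,245:258].sum(1)//3,n[205,245:258].sum(1)//3)
print("cover col",o[222:232,230].sum(1)//3,n[222:232,230].sum(1)//3)
s=snapshot("side")
for t,q in(("jam_jar",p),("spice_jar",p),("jam_jar",s),("spice_jar",s),("paddle_edge",p),("tea_light",p)): print(t,[(np.round(r["pixel"],1).tolist(),round(r["score"],2)) for r in spotter.recognise(q,t)][:4])
print(manip.read_state()["eef_pos"],manip.read_state()["wrist_force"])
```

```text
255 old [171 155 181 190 184 153 102 127 108  94  93 104 160 209 183  94  56  63] new [173 158 184 193 187 158 104 130 110  94  94 107 162 212 187  97  59  63]
265 old [172 153 181 191 178 127  87 110 102  95  94 111 165 207 177  91  54  58] new [174 158 184 193 181 128  88 112 103  97  96 112 168 211 180  92  58  62]
285 old [173 163 183 192 174 104  96  97  94  96  90 119 185 206 159  81  52  58] new [176 167 187 193 177 108  98  98  97  94  93 121 188 208 163  83  54  58]
cover row [217 217 217 217 216 197 176 184 189 189 190 189 188] [219 220 221 221 219 200 178 188 192 193 192 191 192]
cover col [216 217 218 207 151 106  72  63  65  67] [220 221 221 212 153 109  74  64  65  68]
jam_jar [([250.3, 154.2], 0.67)]
spice_jar [([178.7, 192.4], 0.66), ([239.8, 217.2], 0.23)]
jam_jar []
spice_jar []
paddle_edge [([236.6, 220.7], 0.93)]
tea_light [([336.5, 196.5], 0.73), ([365.1, 203.9], 0.7), ([327.9, 222.3], 0.46)]
[ 0.52188247 -0.18894153  0.2504571 ] [ 0.43310799 -0.43516183  0.74106462]
```

The paddle and cover profiles match the closed state they had at the start. The tea light is gone from the tray, and the jars haven't moved.

```bash
python3 -c "
from plant import order; print(order.sign_off())"
```

```text
the job is handed in; nothing more can be done
None
```

The tea light went over the mouth edge into the pocket while the flap was held open, the flap closed again afterwards, and neither jar was touched; I handed the job in at about 14 s, but sign-off gave no verdict.

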